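Put away biscuit stamps and date the rack's tag

TASK

Put away the biscuit stamps that stand loose on the table: push each one down into the packed row in the rack, between the stamps already there, until it stands upright on the rack's floor in line with the others, without toppling any. Also lay the flat wooden tag in the bed of the date press with its end under the plunger, press the plunger fully down to its stop and let it rise again, and only then lay the dated tag flat in the open channel at the end of the rack. Leave the jar, the mug and the carton where they are.

Things in the scene. Friction and masses are not known exactly. Their poses are not given: they have to be found in the camera images.
- rack: Fixed plywood rack. Origin: on the table under the middle of the row trough; own y runs along the row, x across, z up. Trough: floor 6 mm up, inside 70 (x) by 340 mm (y); side walls 22 mm high, end walls 44 mm, all 6 mm thick. Takes up to nine stamps side by side, own x along rack x (either way round). Tag channel beyond the -y end.
- tag_channel (a point): Where the middle of the tag's underside belongs: rack (-28, -206, 12) mm, axes as the rack's. The channel runs along rack x: floor 12 mm above the table from rack x = -45 to +55 mm, side rails 48 mm apart (tops 24 mm up), end stop at +55 mm, open towards -x, where the tag sticks out 58 mm and can be straddled by fingers.
- press: Fixed date press. Origin: on the table under the plunger's axis; own x points from the open mouth to the column. Bed: floor 12 mm up, x = -65 to +35 mm, between rails 48 mm apart (tops 24 mm up); the column at x = +35 is the back stop. Slide the tag in along +x: its middle at x = -40 mm touches the column, out to -65 will do; its near end sticks out of the mouth. Black knob on top, radius 18 mm.
- plunger (a joint): Travel of the press's spring plunger (m): 0 up, grows as it is pressed straight down, 0.022 at the stop, where hold it a moment. About 3 N to start, 10 N at the stop; springs back. Its foot (radius 15 mm) is 46 mm above the table when up and stops 2 mm above a tag on the bed; the arm's underside is 66 mm up.
- plunger_top (a point): Centre of the top of the plunger's knob, 132 mm above the table when up.
- tag: Flat wooden tag 150 (own x) x 36 (y) x 10 mm, 40 g, with a paper field; both ends alike. Lies flat on the table at the start. Origin: centre of its underside.
- row1: Wooden biscuit stamp, block 60 (own x) x 36 (y) x 34 mm with upright grip 44 (x) x 16 (y) mm, 85 mm high in all, 85 g. Long edges bevelled: foot 26 mm wide, full 36 from 10 to 18 mm up, shoulders 16 mm wide at 34. Pushed down mid-gap (10 mm or wider) it wedges neighbours apart. Origin: centre of underside. In the row from the start, gaps there 20 to 33 mm.
- row2: Wooden biscuit stamp, block 60 (own x) x 36 (y) x 34 mm with upright grip 44 (x) x 16 (y) mm, 85 mm high in all, 85 g. Long edges bevelled: foot 26 mm wide, full 36 from 10 to 18 mm up, shoulders 16 mm wide at 34. Pushed down mid-gap (10 mm or wider) it wedges neighbours apart. Origin: centre of underside. In the row from the start, gaps there 20 to 33 mm.
- row3: Wooden biscuit stamp, block 60 (own x) x 36 (y) x 34 mm with upright grip 44 (x) x 16 (y) mm, 85 mm high in all, 85 g. Long edges bevelled: foot 26 mm wide, full 36 from 10 to 18 mm up, shoulders 16 mm wide at 34. Pushed down mid-gap (10 mm or wider) it wedges neighbours apart. Origin: centre of underside. In the row from the start, gaps there 20 to 33 mm.
- row4: Wooden biscuit stamp, block 60 (own x) x 36 (y) x 34 mm with upright grip 44 (x) x 16 (y) mm, 85 mm high in all, 85 g. Long edges bevelled: foot 26 mm wide, full 36 from 10 to 18 mm up, shoulders 16 mm wide at 34. Pushed down mid-gap (10 mm or wider) it wedges neighbours apart. Origin: centre of underside. In the row from the start, gaps there 20 to 33 mm.
- row5: Wooden biscuit stamp, block 60 (own x) x 36 (y) x 34 mm with upright grip 44 (x) x 16 (y) mm, 85 mm high in all, 85 g. Long edges bevelled: foot 26 mm wide, full 36 from 10 to 18 mm up, shoulders 16 mm wide at 34. Pushed down mid-gap (10 mm or wider) it wedges neighbours apart. Origin: centre of underside. In the row from the start, gaps there 20 to 33 mm.
- loose1: Wooden biscuit stamp, block 60 (own x) x 36 (y) x 34 mm with upright grip 44 (x) x 16 (y) mm, 85 mm high in all, 85 g. Long edges bevelled: foot 26 mm wide, full 36 from 10 to 18 mm up, shoulders 16 mm wide at 34. Pushed down mid-gap (10 mm or wider) it wedges neighbours apart. Origin: centre of underside. Loose on the table at the start; may be absent.
- loose2: Wooden biscuit stamp, block 60 (own x) x 36 (y) x 34 mm with upright grip 44 (x) x 16 (y) mm, 85 mm high in all, 85 g. Long edges bevelled: foot 26 mm wide, full 36 from 10 to 18 mm up, shoulders 16 mm wide at 34. Pushed down mid-gap (10 mm or wider) it wedges neighbours apart. Origin: centre of underside. Loose on the table at the start; may be absent.
- loose3: Wooden biscuit stamp, block 60 (own x) x 36 (y) x 34 mm with upright grip 44 (x) x 16 (y) mm, 85 mm high in all, 85 g. Long edges bevelled: foot 26 mm wide, full 36 from 10 to 18 mm up, shoulders 16 mm wide at 34. Pushed down mid-gap (10 mm or wider) it wedges neighbours apart. Origin: centre of underside. Loose on the table at the start; may be absent.
- loose4: Wooden biscuit stamp, block 60 (own x) x 36 (y) x 34 mm with upright grip 44 (x) x 16 (y) mm, 85 mm high in all, 85 g. Long edges bevelled: foot 26 mm wide, full 36 from 10 to 18 mm up, shoulders 16 mm wide at 34. Pushed down mid-gap (10 mm or wider) it wedges neighbours apart. Origin: centre of underside. Loose on the table at the start; may be absent.
- jar: Bystander: closed jar, 64 mm across, 95 mm high, beyond the rack. Origin: centre of its underside.
- mug: Bystander: white mug, 76 mm across, 85 mm high, beyond the rack. Origin: centre of its underside.
- carton: Bystander: cardboard carton 70 x 110 x 60 mm high, right of the press. Origin: centre of its underside.
Mind the look-alikes: they are no part of the job. What is shaped like the loose1 but turquoise is not meant. Leave any turquoise look-alike of the loose3 alone.

How it is judged (in metres and radians):
On the way:
1. the tag lies in the press bed with its end under the plunger, and the plunger is pressed down to its stop (value of joint plunger above 0.019 m and x of tag in the frame of press between -0.075 and -0.03 m and y of tag in the frame of press between -0.014 and 0.014 m and z of tag in the frame of press between 0.006 and 0.018 m and angle between the x axis of tag and the x axis of press, either way round below 0.25 rad), for 0.2 s.
At the end, for the whole second after the job is handed in: All stamps upright (0.12 rad) on the trough floor (4 mm), within 14 mm of its middle line and 0.2 rad of its direction; dated tag flat in the channel (along: 30 mm further out to 12 mm further in than tag_channel; across: 14 mm; 0.25 rad); plunger up; all at rest (x of row1 in the frame of rack between -0.014 and 0.014 m and y of row1 in the frame of rack between -0.161 and 0.161 m and z of row1 in the frame of rack between 0 and 0.01 m and angle between each of row1, row2, row3, row4, row5, loose1, loose2, loose3, loose4's own z axis and vertical below 0.12 rad and angle between the x axis of each of row1, row2, row3, row4, row5, loose1, loose2, loose3, loose4 and the x axis of rack, either way round below 0.2 rad and linear speed of each of row1, row2, row3, row4, row5, loose1, loose2, loose3, loose4, tag below 0.03 m/s and x of row2 in the frame of rack between -0.014 and 0.014 m and y of row2 in the frame of rack between -0.161 and 0.161 m and z of row2 in the frame of rack between 0 and 0.01 m and x of row3 in the frame of rack between -0.014 and 0.014 m and y of row3 in the frame of rack between -0.161 and 0.161 m and z of row3 in the frame of rack between 0 and 0.01 m and x of row4 in the frame of rack between -0.014 and 0.014 m and y of row4 in the frame of rack between -0.161 and 0.161 m and z of row4 in the frame of rack between 0 and 0.01 m and x of row5 in the frame of rack between -0.014 and 0.014 m and y of row5 in the frame of rack between -0.161 and 0.161 m and z of row5 in the frame of rack between 0 and 0.01 m and x of loose1 in the frame of rack between -0.014 and 0.014 m and y of loose1 in the frame of rack between -0.161 and 0.161 m and z of loose1 in the frame of rack between 0 and 0.01 m and x of loose2 in the frame of rack between -0.014 and 0.014 m and y of loose2 in the frame of rack between -0.161 and 0.161 m and z of loose2 in the frame of rack between 0 and 0.01 m and x of loose3 in the frame of rack between -0.014 and 0.014 m and y of loose3 in the frame of rack between -0.161 and 0.161 m and z of loose3 in the frame of rack between 0 and 0.01 m and x of loose4 in the frame of rack between -0.014 and 0.014 m and y of loose4 in the frame of rack between -0.161 and 0.161 m and z of loose4 in the frame of rack between 0 and 0.01 m and x of tag in the frame of tag_channel between -0.03 and 0.012 m and y of tag in the frame of tag_channel between -0.014 and 0.014 m and z of tag in the frame of tag_channel between -0.004 and 0.004 m and angle between tag's own z axis and vertical below 0.1 rad and angle between the x axis of tag and the x axis of rack, either way round below 0.25 rad and value of joint plunger below 0.004 m); the robot touches nothing.
It fails at once if a stamp of the row is toppled (angle between any of row1, row2, row3, row4, row5's own z axis and vertical above 0.7 rad).
It fails at once if the jar is disturbed (distance of jar from where it was at the start of the episode above 0.02 m or angle between jar's own z axis and vertical above 0.3 rad).
It fails at once if the mug is disturbed (distance of mug from where it was at the start of the episode above 0.02 m or angle between mug's own z axis and vertical above 0.3 rad).
It fails at once if the carton is disturbed (distance of carton from where it was at the start of the episode above 0.02 m or angle between carton's own z axis and vertical above 0.3 rad).
Of loose1, loose2, loose3, loose4 only 3 to 4 are there at a start; the rules pass over those that are not, and their reading is None.
At some moment in a run one of loose1, loose2, loose3, loose4, tag may be knocked a few centimetres aside while the robot is not near it.
It also fails if it takes over 192 s, if anything falls off the work surface, if the arm or the gripper's body presses on something with over 40 N, if the wrist force passes 120 N, or if a joint passes its speed limit or range.

ROBOT

A 6-joint arm with a two-finger parallel gripper is mounted at the origin on the work surface. World frame = base frame: x ahead of the robot, y to its left, z up, the work surface at z = 0. Lengths are in m, angles in degrees, forces in N, time in s.
With the tool pointing down it reaches from about 0.4 to 0.825 m from the base axis. Payload 7 kg.
Tool frame: the origin (TCP) lies at the very end of the fingers, on their centre line; the grasp point (between the pads) lies 19 mm behind it (ctrl.grip_depth is the distance from the TCP to the grasp point, in m); z points along the fingers, y is the line along which they close (so a half turn about z gives the same grasp; the last joint's range is limited). The gripper opens to 88 mm and grips with 3 to 60 N. Pads are 19 mm wide; open, the fingers measure 130 mm over their backs; the gripper's body (78 mm by 193 mm) begins 47 mm behind the grasp point.
Start: joints at [-59.983, 20.546, 0.682, 0, -70.136, -16.507], TCP at [0.158, -0.656, 0.227] pointing down, gripper open.
Joint ranges: [-176.03, 176.03], [-82.01, 121.73], [-58.28, 71.71], [-173.87, 95.51], [-174.79, -0.11], [-173.66, 173.66]. Speed limits (degrees/s): [136.94, 136.94, 172.46, 180, 180, 180].

INTERFACE

Orientations are given as [roll, pitch, yaw] about the fixed x, y, z axes, in that order (R = Rz(yaw) Ry(pitch) Rx(roll)).
In Python, from plant import get_obs, eyes, ctrl, spotter gives the robot as it stands.
- The arm moves only by the shell command python3 -m crank 'ROWS'. ROWS is JSON, one flat list of numbers, 7 for each row, row after row: the turn, a rotation vector about the tool's x, y, z in rad, then the shift along the tool's x, y, z in mm, then the opening, from 0 (shut) to 1 (fully open). A call has 1 to 5 rows; each row shifts and turns the commanded pose from where the row before left it, along the tool's axes as they then stand; what a row does not reach is not made up. A row lasts 1/8 s, in which the tool goes at most 62.5 mm and 10.7 degrees, less where a joint would pass 70% of its speed; a pose out of reach is approached as far as the arm can. A call is refused whole if a number of a shift passes 62.5 or a number of a turn 0.188, either way. A call with a gripper value outside its range is refused whole. The fingers move at their own pace and stop on an object; the grip force is fixed at half the most. Time passes only in rows, so rows that do not move let the fingers close. It gives the time, the measured TCP pose, the force, the opening and the grip force at its end, in the units of the state.
- get_obs(): the state, without advancing time (a new reading comes with each control period).
- eyes.snapshot(name): name is "scene" or "top" or "wrist"; returns the picture (420x560x3 uint8, blue, green, red); there is no depth.
- eyes.camera_model(name): a dict with "fx", "fy", "cx", "cy" (pixels), "extrinsics" (4x4, takes a point from camera to world coordinates). Camera axes: x right, y down, z forward; pixel columns grow to the right and rows downward; lengths in m; the calibration is good to about 2 mm. The wrist camera is an equidistant fisheye: a pixel r from the principal point sees the ray r / f radians off the axis. A picture is of the moment at which its call begins: read the wrist's pose just before it. camera_model takes no time and is no camera call; for the wrist camera it gives the pose at the moment of the call.
- ctrl.close_job(): hands the job in; it is judged then, once.
Trained networks look in the newest picture that a camera, given by its name, has taken for a name from the list of things; names that differ only in an ending like _2 or _b are one class to them, and where a whole thing is asked for, a point or a joint stands for the part that bears it (a point fixed in the world has none). Each returns a list of dicts, best first, with "p" (0 to 1); they miss things now and then, are a little off and sometimes report something else, mostly with a low value. They report only what shows in the picture. A call takes as long as a camera call. They do not tell look-alikes from the thing itself.
- spotter.outline_of(camera, target): "region" (420x560 bool, what is visible of it) and "rect" ([left, top, width, height] in pixels, round what is visible of it).
- spotter.place_of(camera, target): "location" ([column, row] in pixels: a listed point, or the origin of a listed thing).
The state is a dict: "clock": time; "joint_pos": joint angles; "qvel": joint speeds; "tau": joint torques, N m; "tool_pos": TCP position; "orientation": TCP orientation; "force": force on the tool from outside, world axes, zero at the start; "moment": the same for the moment, N m; "opening": finger opening in m; "gripper_force": force on a finger pad.
Only numpy, scipy, OpenCV 4.12 (cv2) and the standard library are available. Lean on these libraries where they do the work, as an engineer would, in place of code of your own. Each camera call takes 0.05 s, during which the arm holds its last target. There are 200 camera calls.

## Working session

There is one attempt and no reset: what is moved stays moved. The work goes in short steps, Python scripts to look and compute and a shell command to move; the robot and the scene stay as the last step left them, time stands still between calls to the robot, and variables do not carry over. Pictures are saved under pics/ and viewed, at most 20 in all, crops included, and the job is handed in when it is done.

```bash
ls; mkdir -p pics
python3 - <<'E'
from plant import get_obs, eyes, ctrl, spotter
import cv2
for n in ["scene","top"]:
    cv2.imwrite(f"pics/{n}0.png",eyes.snapshot(n))
    m=eyes.camera_model(n); print(n,m)
o=get_obs(); print(o)
for t in ["rack","press","plunger_top","tag","loose1","row1","jar","mug","carton","tag_channel"]:
    for n in ["top","scene"]:
        print(n,t,[(round(d["p"],2),[round(float(v)) for v in d["location"]]) for d in spotter.place_of(n,t)])
E
```

```text
pics
scene {'fx': 391.63691799843656, 'fy': 391.63691799843656, 'cx': 283.7196304218709, 'cy': 205.3295128319524, 'extrinsics': array([[-0.72773769,  0.51761991, -0.44996386,  1.06187524],
       [ 0.68584389,  0.55304648, -0.47303038,  0.43561542],
       [ 0.00400098, -0.652847  , -0.75747923,  0.92794655],
       [ 0.        ,  0.        ,  0.        ,  1.        ]])}
top {'fx': 494.520632080355, 'fy': 494.520632080355, 'cx': 279.2088736295402, 'cy': 211.08495266393138, 'extrinsics': array([[-0.01706986, -0.99813325,  0.05863995,  0.48903359],
       [-0.99982467,  0.0174915 ,  0.00668444, -0.0915039 ],
       [-0.00769766, -0.05851557, -0.99825682,  1.16912289],
       [ 0.        ,  0.        ,  0.        ,  1.        ]])}
{'clock': 0.1, 'joint_pos': array([-5.99814347e+01,  2.05868258e+01,  6.38512227e-01, -1.73229166e-02,
       -7.01376183e+01, -1.65063322e+01]), 'qvel': array([ 0.06953516, -0.19173699,  0.08495011, -0.03116062, -0.06405168,
       -0.03934147]), 'tau': array([-1.55753703e-03, -5.84164560e+01,  2.93747234e+01,  7.01548398e+00,
        1.01485665e-02, -5.25106
[... 724 characters left out ...]
]), (0.58, [119, 262])]
scene loose1 [(0.86, [348, 199]), (0.82, [333, 222]), (0.79, [393, 231]), (0.76, [418, 285]), (0.67, [383, 262]), (0.56, [357, 247])]
top row1 [(0.94, [245, 195]), (0.89, [218, 196]), (0.82, [190, 197]), (0.8, [136, 194]), (0.68, [166, 198])]
scene row1 [(0.95, [364, 306]), (0.86, [346, 292]), (0.67, [296, 253]), (0.66, [330, 278]), (0.59, [313, 260])]
top jar [(0.64, [246, 118]), (0.25, [246, 196])]
scene jar [(0.71, [248, 291])]
top mug [(0.93, [190, 128])]
scene mug [(0.62, [291, 322])]
top carton [(0.63, [434, 199])]
scene carton [(0.58, [209, 170]), (0.52, [249, 291])]
top tag_channel [(0.77, [280, 209])]
scene tag_channel [(0.66, [282, 227]), (0.56, [382, 262])]
```

View pics/top0.png

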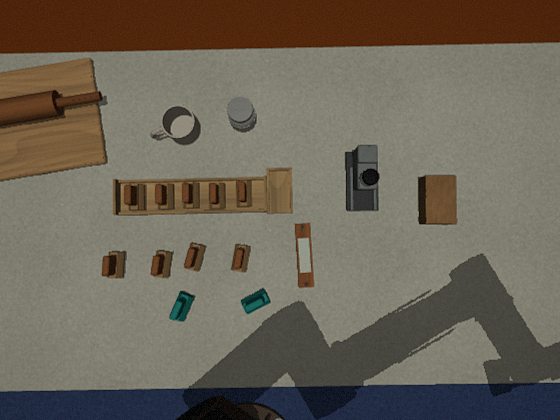

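View pics/scene0.png

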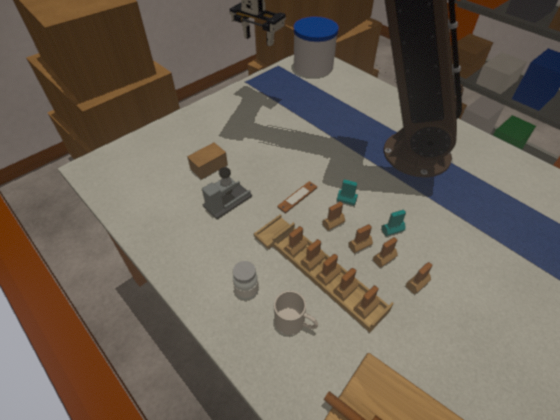

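```bash
cat > h.py <<'E'
from plant import get_obs, eyes, ctrl, spotter
import numpy as np, cv2
from scipy.spatial.transform import Rotation as R
def ray(m,px,fish):
    u=(px[0]-m["cx"])/m["fx"]; v=(px[1]-m["cy"])/m["fy"]
    if fish:
        r=np.hypot(u,v)+1e-12; d=np.array([u/r*np.sin(r),v/r*np.sin(r),np.cos(r)])
    else: d=np.array([u,v,1.])
    return m["extrinsics"][:3,:3]@d, m["extrinsics"][:3,3]
def un(cam,px,z,m=None):
    m=m or eyes.camera_model(cam)
    d,o=ray(m,px,cam=="wrist"); return o+d*(z-o[2])/d[2]
def pr(cam,p,m=None):
    m=m or eyes.camera_model(cam); E=m["extrinsics"]
    q=E[:3,:3].T@(np.array(p)-E[:3,3])
    if cam=="wrist":
        s=np.hypot(q[0],q[1])+1e-12; t=np.arctan2(s,q[2]); return np.array([m["cx"]+m["fx"]*t*q[0]/s,m["cy"]+m["fy"]*t*q[1]/s])
    return np.array([m["cx"]+m["fx"]*q[0]/q[2],m["cy"]+m["fy"]*q[1]/q[2]])
def go(p,yaw=None):
    "tool-frame shift in mm and turn to reach p with tool down"
    o=get_obs(); A=R.from_euler("xyz",o["orientation"],degrees=True)
    s=A.inv().apply(np.array(p)-o["tool_pos"])*1000
    t=(A.inv()*R.from_euler("xyz",[180,0,o["orientation"][2] if yaw is None else yaw],degrees=True)).as_rotvec()
    print("shift",s.round(1),"turn",t.round(3))
def rows():
    o=get_obs(); print(o["clock"],o["tool_pos"].round(4),o["orientation"].round(2),o["opening"].round(4),o["force"].round(1))
E
python3 - <<'E'
from h import *
for px in [(372,177)]: print("plungertop",un("top",px,.132),un("scene",(222,170),.132))
print("press",un("top",(360,184),0),un("scene",(228,202),0))
print("tag",un("top",(304,255),.01),un("scene",(302,198),0))
print("chan",un("top",(280,209),.012),un("scene",(282,227),.012),"rack",un("top",(191,196),0),un("scene",(326,280),0))
for p in [(194,256),(239,257),(119,262),(165,262),(184,305),(256,301)]: print("loose",un("top",p,0))
for p in [(245,195),(218,196),(190,197),(166,198),(136,194)]: print("row",un("top",p,.006))
print("corners",un("top",(292,168),.02),un("top",(292,212),.02),un("top",(115,180),.044))
w=eyes.camera_model("wrist");print(w)
E
python3 -m crank '[0,0,-0.167,0,60,0,1, 0,0,-0.167,0,60,0,1, 0,0,-0.167,0,60,0,1, 0,0,-0.167,0,60,0,1]'
python3 - <<'E'
from h import *
go([.45,-.05,.3],-90); rows()
E
```

```text
plungertop [ 0.61843964 -0.28121359  0.132     ] [ 0.62706194 -0.28268378  0.132     ]
press [ 0.61872259 -0.27646075  0.        ] [ 0.62925201 -0.27383023  0.        ]
tag [ 0.45340761 -0.1398682   0.01      ] [ 4.47100870e-01 -1.26536595e-01  1.11022302e-16]
chan [ 0.56186911 -0.08569384  0.012     ] [ 0.57929981 -0.07848308  0.012     ] rack [0.59727774 0.12525239 0.        ] [0.60939926 0.12661307 0.        ]
loose [0.45511785 0.11910711 0.        ]
loose [0.45098254 0.01293305 0.        ]
loose [0.44399047 0.29641506 0.        ]
loose [0.44217091 0.18767753 0.        ]
loose [0.34098571 0.14339089 0.        ]
loose [ 0.34755881 -0.02567288  0.        ]
row [ 0.59682448 -0.00357749  0.006     ]
row [0.59558787 0.06026973 0.006     ]
row [0.5943925  0.12652201 0.006     ]
row [0.59302843 0.18334457 0.006     ]
row [0.60378568 0.25441268 0.006     ]
corners [ 0.65695618 -0.11545057  0.02      ] [ 0.55388151 -0.11353476  0.02      ] [0.63312944 0.2913733  0.044     ]
{'fx': 325.19226210127806, 'fy': 325.19226210127806, 'cx': 276.11297743534, 'cy': 213.4096066234225, 'extrinsics': ar
[... 223 characters left out ...]
01,
         3.83931490e-01],
       [ 0.00000000e+00,  0.00000000e+00,  0.00000000e+00,
         1.00000000e+00]])}
clock: 1.6
tool_pos: [0.0467, -0.4461, 0.2266]
orientation: [-180.0, -0.0, -127.8]
force: [0.3, -0.3, 0.7]
opening: 0.0877
gripper_force: 0.0
shift [-560.2  -75.6  -73.5] turn [-0.   -0.   -0.66]Traceback (most recent call last):
  File "<stdin>", line 2, in <module>
  File "h.py", line 26, in rows
    o=get_obs(); print(o["clock"],o["tool_pos"].round(4),o["orientation"].round(2),o["opening"].round(4),o["force"].round(1))
                                                                                   ^^^^^^^^^^^^^^^^^^
AttributeError: 'float' object has no attribute 'round'
```

```bash
sed -i 's/o\["opening"\].round(4)/round(float(o["opening"]),4)/' h.py
python3 -m crank '[0,0,-0.165,0,0,0,1, 0,0,-0.165,0,0,0,1, 0,0,-0.165,0,0,0,1, 0,0,-0.165,0,0,0,1]' >/dev/null
python3 -m crank '[0,0,0,0,-60,-12,1, 0,0,0,0,-60,-12,1, 0,0,0,0,-60,-12,1, 0,0,0,0,-60,-12,1, 0,0,0,0,-60,-12,1]' >/dev/null
python3 -m crank '[0,0,0,-60,-60,-12,1, 0,0,0,-60,-40,0,1, 0,0,0,-60,0,0,1, 0,0,0,-60,0,0,1, 0,0,0,-60,0,0,1]'
python3 - <<'E'
from h import *
go([.45,-.03,.3],-90); rows()
E
```

```text
clock: 3.35
tool_pos: [0.4276, -0.173, 0.2955]
orientation: [-180.0, -0.0, -90.4]
force: [1.6, 0.5, -0.0]
opening: 0.0878
gripper_force: 0.0
shift [-143.1  -21.4   -4.5] turn [-0.001 -0.    -0.007]
3.35 [ 0.4276 -0.173   0.2955] [-179.96   -0.    -90.41] 0.0878 [ 1.6  0.5 -0. ]
```

```bash
python3 -m crank '[0,0,0,-60,-40,10,1, 0,0,0,-60,-40,10,1, 0,0,0,-60,-10,10,1, 0,0,0,-60,0,10,1, 0,0,0,0,0,0,1]' >/dev/null
python3 - <<'E'
from h import *
rows(); m=eyes.camera_model("wrist"); i=eyes.snapshot("wrist"); cv2.imwrite("pics/w1.png",i); np.save("m1.npy",m,allow_pickle=True)
for t in ["loose1","row1","tag","tag_channel","plunger_top","press"]:
    print(t,[(round(d["p"],2),[round(float(v)) for v in d["location"]]) for d in spotter.place_of("wrist",t)])
E
```

```text
3.975 [0.5077 0.0512 0.2572] [ 1.7993e+02 -1.0000e-02 -9.0130e+01] 0.0872 [ 0.3 -0.9  0.3]
loose1 [(0.79, [394, 251]), (0.75, [318, 229]), (0.65, [321, 147]), (0.59, [391, 127]), (0.56, [325, 279])]
row1 [(0.86, [203, 140]), (0.73, [205, 188]), (0.69, [217, 314]), (0.57, [210, 236]), (0.56, [213, 276])]
tag [(0.74, [316, 32])]
tag_channel [(0.81, [225, 75])]
plunger_top [(0.59, [217, 310])]
press []
```

View pics/w1.png

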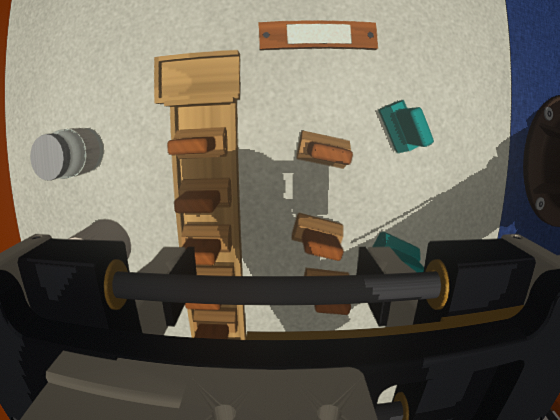

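Run:
```python
import cv2
i=cv2.imread("pics/top0.png")[160:310,100:300]
cv2.imwrite("pics/c1.png",cv2.resize(i,None,fx=4,fy=4,interpolation=cv2.INTER_CUBIC)*1)
```

```text
(no output)
```

View pics/c1.png

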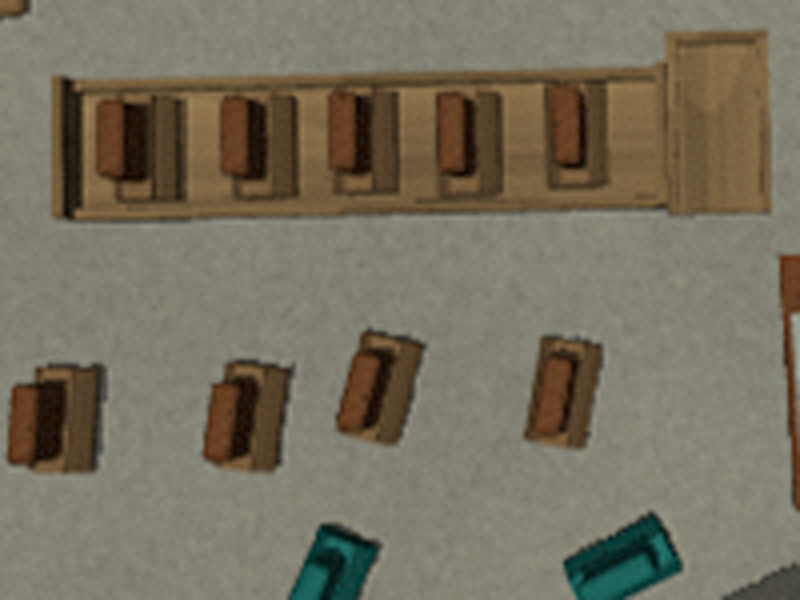

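```bash
cat > fit.py <<'E'
from h import *
from scipy.optimize import least_squares
m=eyes.camera_model("top")
t=lambda u,v:np.array([100+(u+.5)/4-.5,160+(v+.5)/4-.5])
C=[((53,76),(41,176,44)),((53,217),(-41,176,44)),((767,32),(61,-236,24)),((770,212),(-45,-236,24)),((667,33),(61,-176,24)),((667,212),(-45,-176,24)),((660,68),(41,-176,22)),((660,207),(-41,-176,22))]
def W(q,p):
    c,s=np.cos(q[2]),np.sin(q[2]);p=np.array(p)/1000
    return [q[0]+c*p[0]-s*p[1],q[1]+s*p[0]+c*p[1],p[2]]
f=lambda q:np.concatenate([pr("top",W(q,p),m)-t(*c) for c,p in C])
r=least_squares(f,[.6,.125,0]);q=r.x
print("rack",q.round(4),np.degrees(q[2]),r.fun.round(1))
np.save("rack.npy",q)
def inr(p):
    d=np.array(p)[:2]-q[:2];c,s=np.cos(q[2]),np.sin(q[2]);return (1000*np.array([c*d[0]+s*d[1],-s*d[0]+c*d[1]])).round(1)
if __name__=="__main__":
    for c in [(111,140),(237,137),(343,132),(452,133),(567,126)]: print("row",inr(un("top",t(*c),.091,m)))
    for c in [(23,425),(222,420),(361,391),(555,395)]: print("loose",un("top",t(*c),.085,m).round(4))
    m1=np.load("m1.npy",allow_pickle=True).item()
    # wrist check
    for c in [(330,154),(322,247)]: print("wloose",un("wrist",c,.085,m1).round(4))
    for c,h in [((155,58),.024),((240,52),.024),((238,96),.024)]: print("wcorner",inr(un("wrist",c,h,m1)))
    for c in [(191,147),(197,202),(203,251)]: print("wrow",inr(un("wrist",c,.091,m1)))
    print("tag ends w",un("wrist",(260,34),.01,m1),un("wrist",(377,38),.01,m1))
E
python3 fit.py
```

```text
rack [0.5966 0.1222 0.0019] 0.1096331904640284 [-0.9 -0.4 -0.9  0.1 -0.1 -0.3  0.1  0.1 -0.8 -0.1 -0.1  0.6  1.1 -0.2
  1.7  0.1]
row [ -2.  125.9]
row [-1.7 56.7]
row [-0.1 -1.5]
row [ -1.8 -61.3]
row [   0.8 -124.4]
loose [0.4393 0.2981 0.085 ]
loose [0.4402 0.189  0.085 ]
loose [0.4547 0.1128 0.085 ]
loose [0.4508 0.0067 0.085 ]
wloose [0.4516 0.007  0.085 ]
wloose [0.4566 0.108  0.085 ]
wcorner [  59.3 -235.5]
wcorner [ -47.7 -234.4]
wcorner [ -45.3 -179.9]
wrow [  -4.  -123.9]
wrow [ -7.5 -66.5]
wrow [-10.1 -11.7]
tag ends w [ 0.5262115  -0.13884306  0.01      ] [ 0.37811859 -0.14057023  0.01      ]
```

```bash
python3 -m crank '[0,0,0.105,44,57,50,1, 0,0,0,0,0,50,1, 0,0,0,0,0,0,1, 0,0,0,0,0,0,1]'
python3 - <<'E'
from h import *
go([.4513,.0069,.04],-96)
m=eyes.camera_model("wrist"); i=eyes.snapshot("wrist"); cv2.imwrite("pics/w2.png",i)
E
```

```text
clock: 4.82
tool_pos: [0.4686, 0.0166, 0.1743]
orientation: [-179.9, 0.0, -96.4]
force: [0.4, 0.2, 0.5]
opening: 0.0876
gripper_force: 0.0
shift [ 11.6  16.4 134.2] turn [-0.002  0.    -0.007]
```

View pics/w2.png

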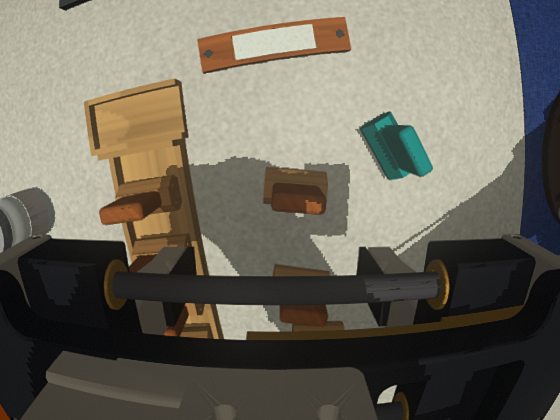

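```bash
python3 -m crank '[0,0,0,11.6,16.4,40,1, 0,0,0,0,0,40,1, 0,0,0,0,0,34,1, 0,0,0,0,0,20,1, 0,0,0,0,0,0,1]' 
python3 -m crank '[0,0,0,0,0,0,0.3, 0,0,0,0,0,0,0.3, 0,0,0,0,0,0,0.3,0,0,0,0,0,0,0.3]'
python3 - <<'E'
from h import *
go([.4513,.0069,.15],-89.9)
E
```

```text
clock: 5.5
tool_pos: [0.4502, 0.0072, 0.0386]
orientation: [180.0, -0.0, -96.4]
force: [0.5, 0.3, -0.5]
opening: 0.0876
gripper_force: 0.0
clock: 6.0
tool_pos: [0.4498, 0.0071, 0.0389]
orientation: [-180.0, 0.0, -96.4]
force: [0.2, 0.4, 0.0]
opening: 0.0532
gripper_force: 0.0
shift [  -0.    -1.6 -111.1] turn [-0.001  0.    -0.114]
```

```bash
python3 -m crank '[0,0,0,0,0,0,0.2, 0,0,0,0,0,0,0.2, 0,0,0,0,0,-50,0.2,0,0,0,0,0,-61,0.2,0,0,-0.114,0,0,0,0.2]'
python3 - <<'E'
from h import *
go([.5968,.0292,.15],-89.9)
E
```

```text
clock: 6.62
tool_pos: [0.4524, 0.0079, 0.1539]
orientation: [-179.5, 0.2, -89.7]
force: [0.3, -0.1, -1.3]
opening: 0.0443
gripper_force: 30.0
shift [ -20.6 -144.5    5.1] turn [-0.008  0.003  0.003]
```

```bash
python3 -m crank '[0,0,0,-10,-50,0,0.2, 0,0,0,-11,-50,0,0.2, 0,0,0,0,-45,0,0.2, 0,0,0,0,0,0,0.2, 0,0,0,0,0,0,0.2]'
python3 - <<'E'
from h import *
go([.5968,.0292,.105],-89.9)
cv2.imwrite("pics/w3.png",eyes.snapshot("wrist"))
E
```

```text
clock: 7.25
tool_pos: [0.5937, 0.028, 0.1485]
orientation: [179.9, -0.0, -89.9]
force: [-0.4, -0.0, -0.2]
opening: 0.0446
gripper_force: 30.0
shift [-1.2 -3.2 43.5] turn [ 0.002 -0.    -0.   ]
```

View pics/w3.png

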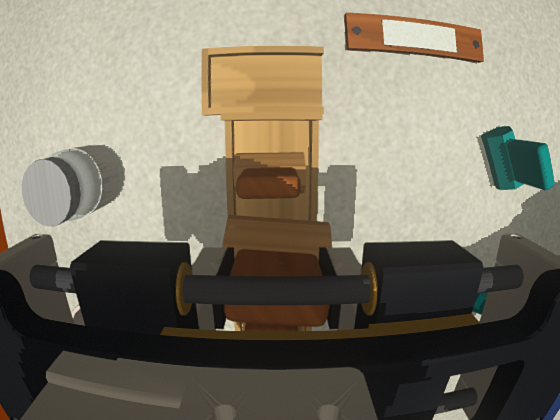

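```bash
python3 -m crank '[0,0,0,-1.2,-2.5,35,0.2, 0,0,0,0,0,25,0.2, 0,0,0,0,0,14,0.2, 0,0,0,0,0,8,0.2, 0,0,0,0,0,0,0.2]' 
python3 -m crank '[0,0,0,0,0,8,0.2, 0,0,0,0,0,6,0.2, 0,0,0,0,0,4,0.2, 0,0,0,0,0,0,0.2]'
python3 - <<'E'
from h import *
go([.5968,.0292,.045],-89.9)
E
```

```text
clock: 7.92
tool_pos: [0.597, 0.0295, 0.0677]
orientation: [-180.0, -0.0, -89.9]
force: [-0.8, -0.5, -0.8]
opening: 0.0445
gripper_force: 30.0
clock: 8.43
tool_pos: [0.5968, 0.0294, 0.049]
orientation: [180.0, -0.0, -89.9]
force: [0.3, -0.6, -0.6]
opening: 0.0442
gripper_force: 30.0
shift [ 0.2 -0.   4. ] turn [ 0.001 -0.     0.   ]
```

```bash
python3 -m crank '[0,0,0,0,0,3,0.2, 0,0,0,0,0,2,0.2, 0,0,0,0,0,0,0.2]' 
python3 -m crank '[0,0,0,0,0,0,0.65, 0,0,0,0,0,0,0.65, 0,0,0,0,0,-40,0.65, 0,0,0,0,0,-60,1, 0,0,0,0,0,0,1]'
python3 - <<'E'
from h import *
import cv2
i=eyes.snapshot("top"); cv2.imwrite("pics/top1.png",i)
c=cv2.resize(i[160:310,100:300],None,fx=4,fy=4,interpolation=cv2.INTER_CUBIC); cv2.imwrite("pics/c2.png",c)
go([.4555,.110,.15],-104)
E
```

```text
clock: 8.8
tool_pos: [0.5972, 0.0295, 0.0447]
orientation: [-180.0, -0.0, -89.9]
force: [0.2, -0.7, 1.2]
opening: 0.0443
gripper_force: 30.0
clock: 9.43
tool_pos: [0.6002, 0.0302, 0.1498]
orientation: [-179.5, 0.1, -89.8]
force: [0.8, -0.5, 0.0]
opening: 0.0715
gripper_force: 0.0
shift [-80.3 142.8  -3.5] turn [-0.005  0.002  0.247]
```

View pics/c2.png

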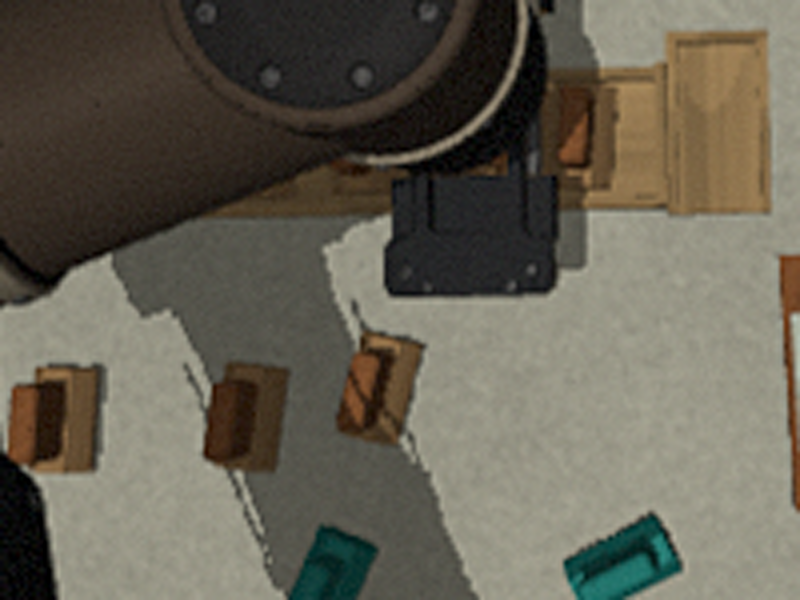

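```bash
python3 -m crank '[0,0,0,-27,47,0,1, 0,0,0,-27,48,0,1, 0,0,0,-27,47,0,1, 0,0,0.123,0,0,0,1, 0,0,0.123,0,0,20,1]'
python3 - <<'E'
from h import *
go([.4555,.111,.0395],-104)
m=eyes.camera_model("wrist"); i=eyes.snapshot("wrist")
for t in ["loose1"]:
    for d in spotter.outline_of("wrist",t): print(d["p"],d["rect"])
    for d in spotter.place_of("wrist",t): print(d["p"],un("wrist",d["location"],0,m).round(4))
E
```

```text
clock: 10.1
tool_pos: [0.4549, 0.1111, 0.1249]
orientation: [-179.9, 0.1, -104.1]
force: [0.6, 0.9, -1.1]
opening: 0.0872
gripper_force: 0.0
shift [ 0.1 -0.5 85.4] turn [-0.002  0.002 -0.002]
0.9 [239.8, 191.8, 76.7, 60.7]
0.84 [34.5, 139.6, 102.7, 50.7]
0.74 [319.4, 0.0, 89.4, 68.9]
0.74 [369.2, 191.7, 94.6, 59.5]
0.7 [280.4, 263.3, 71.4, 71.2]
0.97 [0.3388 0.1447 0.    ]
0.95 [0.5988 0.0275 0.    ]
0.86 [0.4526 0.1133 0.    ]
0.74 [ 0.3495 -0.0285  0.    ]
0.65 [0.4378 0.1927 0.    ]
```

```bash
python3 -m crank '[0,0,0,-1,-0.5,45,1, 0,0,0,0,0,40,1, 0,0,0,0,0,0,0.3, 0,0,0,0,0,0,0.2, 0,0,0,0,0,0,0.2]' 
python3 -m crank '[0,0,0,0,0,0,0.2, 0,0,0,0,0,0,0.2, 0,0,0,0,0,0,0.2, 0,0,0,0,0,0,0.2]'
python3 - <<'E'
from h import *
go([.5967,.0929,.15],-89.9)
E
```

```text
clock: 10.88
tool_pos: [0.4567, 0.1117, 0.0411]
orientation: [-179.9, 0.1, -103.9]
force: [-0.6, -0.5, -0.4]
opening: 0.0631
gripper_force: 0.0
clock: 11.38
tool_pos: [0.4558, 0.1112, 0.0402]
orientation: [-180.0, 0.0, -104.0]
force: [-3.4, -0.3, 7.6]
opening: 0.0438
gripper_force: 30.0
shift [ -16.3 -141.2 -109.7] turn [-0.001  0.    -0.245]
```

```bash
python3 -m crank '[0,0,0,0,0,-50,0.2, 0,0,0,0,0,-60,0.2, 0,0,-0.123,0,0,0,0.2, 0,0,-0.122,0,0,0,0.2, 0,0,0,0,0,0,0.2]'
python3 - <<'E'
from h import *
go([.5967,.0929,.15],-89.9)
E
```

```text
clock: 12.0
tool_pos: [0.4554, 0.111, 0.1496]
orientation: [-180.0, 0.0, -90.0]
force: [0.2, 0.2, -0.4]
opening: 0.0438
gripper_force: 30.0
shift [  18.1 -141.3   -0.4] turn [-0.     0.    -0.002]
```

```bash
python3 -m crank '[0,0,0,6,-47,0,0.2, 0,0,0,6,-47,0,0.2, 0,0,0,6,-47,0,0.2, 0,0,0,0,0,0,0.2, 0,0,0,0,0,0,0.2]'
python3 - <<'E'
from h import *
go([.5967,.0929,.105],-89.9); rows()
cv2.imwrite("pics/w4.png",eyes.snapshot("wrist"))
E
```

```text
clock: 12.62
tool_pos: [0.5959, 0.0928, 0.1485]
orientation: [179.9, -0.0, -90.1]
force: [-0.3, 0.4, -1.7]
opening: 0.0437
gripper_force: 30.0
shift [-0.1 -0.9 43.5] turn [ 0.002 -0.001 -0.003]
12.625 [0.5959 0.0928 0.1485] [ 1.7988e+02 -4.0000e-02 -9.0090e+01] 0.0437 [-0.3  0.4 -1.7]
```

View pics/w4.png

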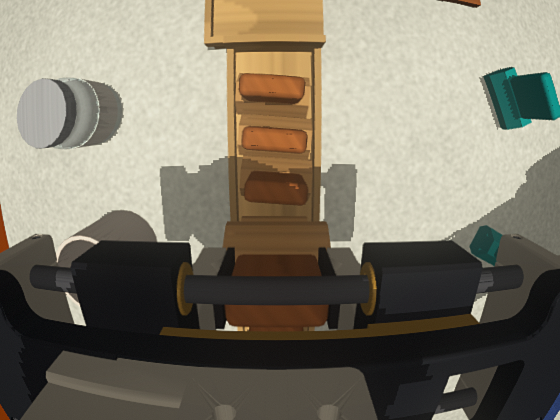

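```bash
cat > rw.py <<'E'
import sys
from h import *
q=np.load("rack.npy")
m=eyes.camera_model("wrist")
for a in sys.argv[1:]:
    u,v=map(float,a.split(",")); p=un("wrist",(u,v),.091,m); print(a,((p[:2]-q[:2])*1000).round(1))
E
python3 rw.py 276,188 274,139 272,87
```

```text
276,188 [ -1.6 -59.7]
274,139 [ -0.3 -92.7]
272,87 [   1.  -127.2]
```

```bash
python3 -m crank '[0,0,0,0,-0.9,35,0.2, 0,0,0,0,0,25,0.2, 0,0,0,0,0,14,0.2, 0,0,0,0,0,8,0.2, 0,0,0,0,0,0,0.2]' 
python3 -m crank '[0,0,0,0,0,8,0.2, 0,0,0,0,0,6,0.2, 0,0,0,0,0,4,0.2, 0,0,0,0,0,3,0.2, 0,0,0,0,0,0,0.2]'
python3 - <<'E'
from h import *
rows()
E
```

```text
clock: 13.3
tool_pos: [0.5975, 0.0934, 0.0677]
orientation: [-180.0, 0.0, -89.9]
force: [-0.1, -1.2, -0.6]
opening: 0.0438
gripper_force: 30.0
clock: 13.92
tool_pos: [0.5974, 0.0931, 0.0463]
orientation: [180.0, -0.0, -89.9]
force: [0.3, -0.0, -1.2]
opening: 0.0437
gripper_force: 30.0
13.925 [0.5974 0.0931 0.0463] [ 1.7998e+02 -1.0000e-02 -8.9940e+01] 0.0437 [ 0.3 -0.  -1.2]
```

```bash
python3 -m crank '[0,0,0,0,0,1.5,0.2, 0,0,0,0,0,0,0.2]' 
python3 -m crank '[0,0,0,0,0,0,0.65, 0,0,0,0,0,0,0.65, 0,0,0,0,0,-40,0.65, 0,0,0,0,0,-62,1, 0,0,0,0,0,0,1]'
python3 - <<'E'
from h import *
eyes.snapshot("top")
for d in spotter.place_of("top","loose1"): print(d["p"],un("top",d["location"],0).round(4))
go([.44,.190,.15],-98.5)
E
```

```text
clock: 14.18
tool_pos: [0.5977, 0.0932, 0.0459]
orientation: [-180.0, -0.0, -89.9]
force: [-3.7, 0.4, 6.4]
opening: 0.0436
gripper_force: 30.0
clock: 14.8
tool_pos: [0.6007, 0.0942, 0.1524]
orientation: [-179.5, 0.2, -89.9]
force: [0.3, -0.1, -0.2]
opening: 0.0715
gripper_force: 0.0
0.84 [ 0.3573 -0.0279  0.    ]
0.77 [0.4457 0.3    0.    ]
0.67 [0.342  0.1495 0.    ]
0.64 [0.5976 0.1036 0.    ]
0.61 [0.4399 0.195  0.    ]
0.57 [0.5961 0.019  0.    ]
shift [-96.8 157.6  -2.5] turn [-0.001  0.001  0.149]
```

```bash
python3 -m crank '[0,0,0,-32,51,0,1, 0,0,0,-32,51,0,1, 0,0,0,-32,53,0,1, 0,0,0.149,0,0,20,1, 0,0,0,0,0,0,1]'
python3 - <<'E'
from h import *
m=eyes.camera_model("wrist"); i=eyes.snapshot("wrist"); cv2.imwrite("pics/w5.png",i)
for d in spotter.place_of("wrist","loose1"): print(d["p"],un("wrist",d["location"],0,m).round(4))
go([.44,.190,.04],-98.5)
E
```

```text
clock: 15.52
tool_pos: [0.4407, 0.1884, 0.1252]
orientation: [179.8, -0.2, -98.4]
force: [0.2, 0.5, -0.4]
opening: 0.0877
gripper_force: 0.0
0.98 [0.3419 0.1445 0.    ]
0.88 [0.6019 0.0963 0.    ]
0.81 [0.6002 0.0216 0.    ]
0.63 [0.4397 0.2956 0.    ]
0.42 [ 0.5993 -0.0171  0.    ]
shift [-1.2  2.6 86.5] turn [ 0.001 -0.002  0.003]
```

View pics/w5.png

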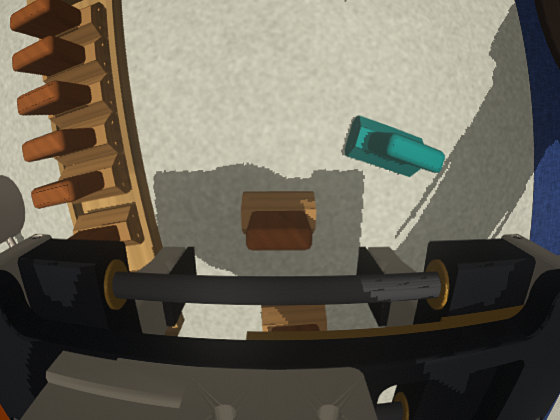

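Run:
```python
from h import *
m=eyes.camera_model("wrist")
print(un("wrist",(279,192),.014,m), "expect y-18mm;", un("wrist",(279,212),.085,m),un("wrist",(279,250),.085,m))
for y in (.188,.19,.192,.195): print(y,[pr("wrist",p,m).round(1) for p in [(.44,y-.018,.014),(.44,y-.008,.085),(.44,y+.008,.085),(.44,y-.008,.034)]])
```

```text
[0.43690974 0.17245542 0.014     ] expect y-18mm; [0.43738103 0.17083457 0.085     ] [0.44102644 0.19644286 0.085     ]
0.188 [array([275. , 189.7]), array([277. , 226.2]), array([280.5, 249.2]), array([276.7, 206.8])]
0.19 [array([275.3, 192. ]), array([277.4, 229.1]), array([280.9, 252. ]), array([277.1, 209.2])]
0.192 [array([275.7, 194.3]), array([277.9, 232.1]), array([281.3, 254.7]), array([277.5, 211.6])]
0.195 [array([276.2, 197.7]), array([278.5, 236.4]), array([281.9, 258.8]), array([278. , 215.2])]
```

```bash
python3 -m crank '[0,0,0,-1.2,2.6,45,1, 0,0,0,0,0,41,1, 0,0,0,0,0,0,0.3, 0,0,0,0,0,0,0.2, 0,0,0,0,0,0,0.2]' 
python3 -m crank '[0,0,0,0,0,0,0.2, 0,0,0,0,0,0,0.2, 0,0,0,0,0,0,0.2, 0,0,0,0,0,0,0.2]' 
python3 -m crank '[0,0,0,0,0,-50,0.2, 0,0,0,0,0,-60,0.2, 0,0,-0.149,0,0,0,0.2, 0,0,0,0,0,0,0.2]'
python3 - <<'E'
from h import *
go([.5966,.154,.15],-89.9)
E
```

```text
clock: 16.25
tool_pos: [0.4412, 0.1913, 0.0426]
orientation: [-179.9, 0.1, -98.5]
force: [-0.1, 0.3, 0.3]
opening: 0.0632
gripper_force: 0.0
clock: 16.75
tool_pos: [0.4403, 0.1909, 0.0417]
orientation: [-180.0, 0.0, -98.5]
force: [-2.1, -1.0, 7.1]
opening: 0.044
gripper_force: 30.0
clock: 17.25
tool_pos: [0.4398, 0.1906, 0.1514]
orientation: [-180.0, 0.1, -90.0]
force: [0.3, -0.3, -1.4]
opening: 0.0437
gripper_force: 30.0
shift [  36.6 -156.8    1.4] turn [-0.     0.001 -0.002]
```

```bash
python3 -m crank '[0,0,0,12,-52,0,0.2, 0,0,0,12,-52,0,0.2, 0,0,0,12,-52,0,0.2, 0,0,0,0,0,0,0.2, 0,0,0,0,0,0,0.2]'
python3 - <<'E'
from h import *
go([.5966,.154,.105],-89.9)
cv2.imwrite("pics/w6.png",eyes.snapshot("wrist")[0:300])
E
```

```text
clock: 17.88
tool_pos: [0.5952, 0.1541, 0.1491]
orientation: [179.8, -0.1, -90.1]
force: [-0.6, -0.7, -1.3]
opening: 0.0441
gripper_force: 30.0
shift [-0.  -1.6 44.1] turn [ 0.003 -0.001 -0.004]
```

View pics/w6.png

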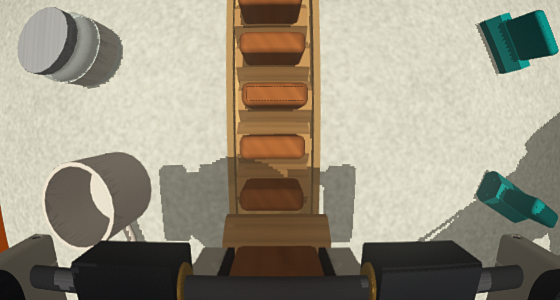

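```bash
python3 rw.py 272,195 273,148 275,95 273,46
python3 -m crank '[0,0,0,0,-1,35,0.2, 0,0,0,0,0,25,0.2, 0,0,0,0,0,6,0.2, 0,0,0,0,0,0,0.2, 0,0,0,0,0,0,0.2]'
```

```text
272,195 [0.3 6.7]
273,148 [ -0.4 -25.3]
275,95 [ -1.8 -60.6]
273,46 [ -0.5 -94.2]
clock: 18.55
tool_pos: [0.5976, 0.1552, 0.0863]
orientation: [-179.9, 0.0, -89.9]
force: [-0.3, 1.0, -0.4]
opening: 0.0437
gripper_force: 30.0
```

```bash
python3 -m crank '[0,0,0,1,0,10,0.2, 0,0,0,0,0,8,0.2, 0,0,0,0,0,6,0.2, 0,0,0,0,0,6,0.2, 0,0,0,0,0,0,0.2]' 
python3 -m crank '[0,0,0,0,0,5,0.2, 0,0,0,0,0,4,0.2, 0,0,0,0,0,2,0.2, 0,0,0,0,0,0,0.2]'
```

```text
clock: 19.18
tool_pos: [0.5963, 0.1534, 0.0539]
orientation: [179.9, -0.1, -90.0]
force: [0.0, 1.0, -0.8]
opening: 0.0438
gripper_force: 30.0
clock: 19.68
tool_pos: [0.5977, 0.1536, 0.0473]
orientation: [-179.9, -0.0, -89.9]
force: [-8.9, -1.0, 26.1]
opening: 0.0438
gripper_force: 30.0
```

```bash
python3 -m crank '[0,0,0,0,0,-1.5,0.2, 0,0,0,0,0,0,0.65, 0,0,0,0,0,0,0.65, 0,0,0,0,0,-40,0.65, 0,0,0,0,0,-62,1]' 
python3 -m crank '[0,0,0,-45,35,0,1, 0,0,0,-45,40,0,1, 0,0,0,-45,40,0,1, 0,0,0.05,0,25,0,1, 0,0,0,0,0,0,1]'
python3 - <<'E'
from h import *
i=eyes.snapshot("top");cv2.imwrite("pics/top2.png",i)
for d in spotter.place_of("top","loose1"): print(d["p"],un("top",d["location"],0).round(4))
m=eyes.camera_model("wrist"); i=eyes.snapshot("wrist"); cv2.imwrite("pics/w7.png",i)
for d in spotter.place_of("wrist","loose1"): print(d["p"],un("wrist",d["location"],0,m).round(4))
go([.4395,.298,.04],-93)
E
```

```text
clock: 20.3
tool_pos: [0.5956, 0.153, 0.1459]
orientation: [179.7, -0.2, -90.0]
force: [1.4, 1.6, -0.5]
opening: 0.0628
gripper_force: 0.0
clock: 20.92
tool_pos: [0.4553, 0.289, 0.1473]
orientation: [180.0, -0.0, -92.7]
force: [-0.0, -0.7, -0.6]
opening: 0.0878
gripper_force: 0.0
0.96 [0.5936 0.0131 0.    ]
0.86 [0.3443 0.1467 0.    ]
0.84 [0.5974 0.0796 0.    ]
0.8 [ 0.3575 -0.0289  0.    ]
0.92 [0.6019 0.0748 0.    ]
0.75 [0.3386 0.143  0.    ]
0.62 [0.4379 0.3003 0.    ]
0.58 [0.602 0.153 0.   ]
shift [ -8.7  18.5 107.3] turn [ 0.    -0.     0.003]
```

View pics/w7.png

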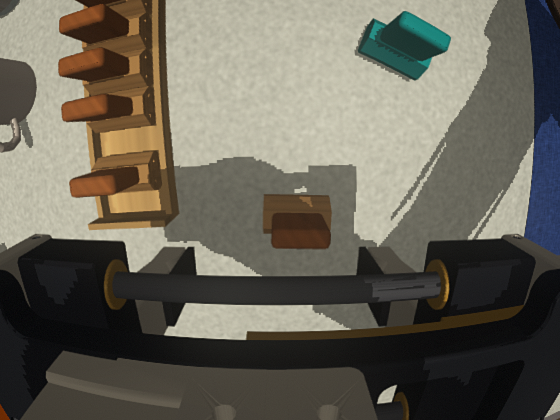

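```bash
python3 - <<'E'
from h import *
m=eyes.camera_model("wrist")
print(un("wrist",(297,195),.014,m)+[0,.018,0],un("wrist",(300,248),.085,m)-[0,.008,0])
E
python3 rw.py 105,172 96,102
python3 -m crank '[0,0,0,-9,18.5,40,1, 0,0,0,0,0,40,1, 0,0,0,0,0,0,1, 0,0,0,0,0,0,1]'
python3 - <<'E'
from h import *
go([.4395,.298,.04],-93)
E
```

```text
[0.43727961 0.29785757 0.014     ] [0.44023374 0.2957463  0.085     ]
105,172 [-17.4 115.8]
96,102 [-15.1  63.9]
clock: 21.62
tool_pos: [0.44, 0.2988, 0.0685]
orientation: [-180.0, 0.0, -92.8]
force: [-0.9, 0.8, 0.4]
opening: 0.0873
gripper_force: 0.0
shift [ 0.8  0.5 28.5] turn [-0.001  0.     0.003]
```

```bash
python3 -m crank '[0,0,0,1,0.5,28,1, 0,0,0,0,0,0,0.4, 0,0,0,0,0,0,0.2, 0,0,0,0,0,0,0.2, 0,0,0,0,0,0,0.2]' 
python3 -m crank '[0,0,0,0,0,0,0.2, 0,0,0,0,0,0,0.2, 0,0,0,0,0,0,0.2]' 
python3 -m crank '[0,0,0,0,0,-50,0.2, 0,0,0,0,0,-60,0.2, 0,0,-0.05,0,0,0,0.2, 0,0,0,0,0,0,0.2]'
python3 - <<'E'
from h import *
go([.5964,.2189,.15],-89.9)
E
```

```text
clock: 22.25
tool_pos: [0.4387, 0.2979, 0.0403]
orientation: [-180.0, 0.1, -92.8]
force: [-0.1, 0.3, -0.1]
opening: 0.0533
gripper_force: 0.0
clock: 22.62
tool_pos: [0.4385, 0.2977, 0.0399]
orientation: [-180.0, 0.0, -92.8]
force: [-2.0, -0.3, 5.5]
opening: 0.0438
gripper_force: 30.0
clock: 23.12
tool_pos: [0.4381, 0.2974, 0.1496]
orientation: [180.0, 0.0, -90.0]
force: [-0.5, 0.0, -1.0]
opening: 0.044
gripper_force: 30.0
shift [  78.6 -158.3   -0.4] turn [ 0.     0.001 -0.001]
```

```bash
python3 -m crank '[0,0,0,26,-53,0,0.2, 0,0,0,26,-53,0,0.2, 0,0,0,26,-52,0,0.2, 0,0,0,0,0,0,0.2, 0,0,0,0,0,0,0.2]'
python3 - <<'E'
from h import *
go([.5964,.2189,.085],-89.9)
cv2.imwrite("pics/w8.png",eyes.snapshot("wrist")[0:300])
E
```

```text
clock: 23.75
tool_pos: [0.5957, 0.2189, 0.1476]
orientation: [179.8, -0.1, -90.1]
force: [-1.0, -0.1, -0.7]
opening: 0.0443
gripper_force: 30.0
shift [-0.2 -0.9 62.6] turn [ 0.003 -0.002 -0.003]
```

View pics/w8.png

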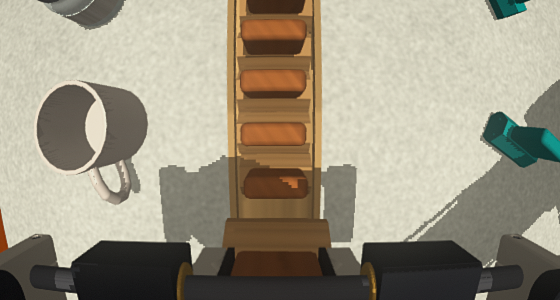

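```bash
python3 rw.py 275,185 274,135
python3 -m crank '[0,0,0,0,-1,35,0.2, 0,0,0,0,0,25,0.2, 0,0,0,0,0,6,0.2, 0,0,0,0,0,0,0.2, 0,0,0,0,0,0,0.2]'
```

```text
275,185 [-1.2 64.5]
274,135 [-0.6 31. ]
clock: 24.42
tool_pos: [0.5979, 0.2204, 0.0849]
orientation: [-179.9, 0.1, -89.9]
force: [0.6, 0.7, -0.7]
opening: 0.0438
gripper_force: 30.0
```

```bash
python3 -m crank '[0,0,0,1.5,0,10,0.2, 0,0,0,0,0,8,0.2, 0,0,0,0,0,6,0.2, 0,0,0,0,0,6,0.2, 0,0,0,0,0,0,0.2]' 
python3 -m crank '[0,0,0,0,0,4,0.2, 0,0,0,0,0,3,0.2, 0,0,0,0,0,1,0.2, 0,0,0,0,0,0,0.2]'
```

```text
clock: 25.05
tool_pos: [0.5981, 0.2195, 0.0532]
orientation: [-179.9, 0.1, -89.9]
force: [0.2, 5.3, -1.4]
opening: 0.044
gripper_force: 30.0
clock: 25.55
tool_pos: [0.5981, 0.2195, 0.046]
orientation: [-179.9, 0.1, -89.9]
force: [-2.0, 5.4, 3.2]
opening: 0.044
gripper_force: 30.0
```

```bash
python3 -m crank '[0,0,0,0,0,0,0.65, 0,0,0,0,0,0,0.65, 0,0,0,0,0,-40,0.65, 0,0,0,0,0,-62,1, 0,0,0,40,45,-10,1]' 
python3 -m crank '[0,0,0,60,5,-12,1, 0,0,0,60,5,-12,1, 0,0,0,60,5,-12,1, 0,0,0,60,5,-12,1, 0,0,0,0,0,0,1]'
python3 - <<'E'
from h import *
rows(); m=eyes.camera_model("wrist"); i=eyes.snapshot("wrist"); np.save("m9.npy",m,allow_pickle=True)
j=eyes.snapshot("top"); cv2.imwrite("pics/top3.png",j)
a=cv2.resize(j[130:230,320:400],None,fx=4,fy=4,interpolation=cv2.INTER_CUBIC)
b=cv2.resize(j[215:295,270:340],None,fx=3,fy=3,interpolation=cv2.INTER_CUBIC)
c=np.zeros((600,800,3),np.uint8); c[0:300,:560]=i[:300]; c[300:600,:][:, :0]=0
c[200:600,480:800]=a; c[350:590,0:210]=b; cv2.imwrite("pics/w9.png",c)
E
```

```text
clock: 26.18
tool_pos: [0.5565, 0.1803, 0.1614]
orientation: [-179.6, 0.2, -89.9]
force: [0.0, -0.9, -1.2]
opening: 0.0719
gripper_force: 0.0
clock: 26.8
tool_pos: [0.532, -0.0656, 0.2063]
orientation: [-180.0, -0.0, -90.2]
force: [-0.1, 1.1, -0.8]
opening: 0.0874
gripper_force: 0.0
26.8 [ 0.532  -0.0656  0.2063] [-1.7996e+02 -2.0000e-02 -9.0230e+01] 0.0874 [-0.1  1.1 -0.8]
```

View pics/w9.png

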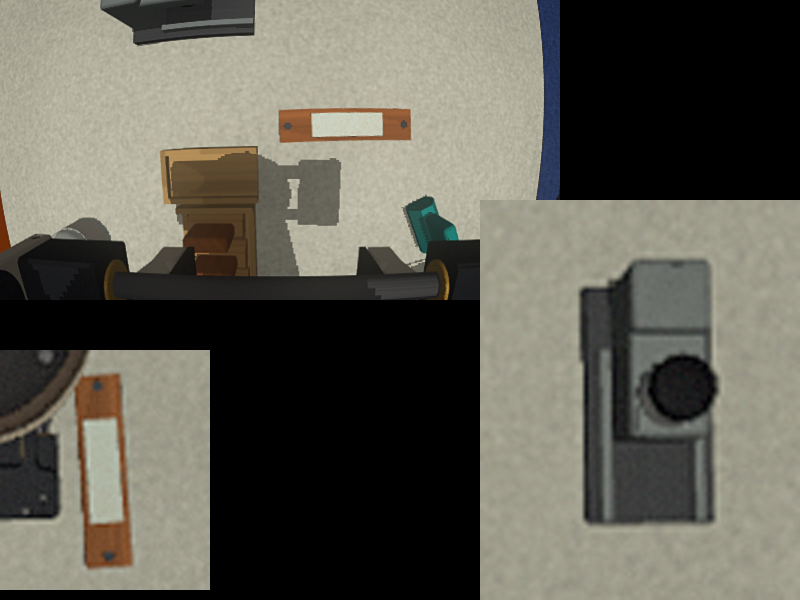

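Run:
```python
from h import *
k=un("top",(370.4,176.4),.132); b=un("top",(363.1,210.1),.024); print("knob",k,"mouth mid",b)
print("tag",un("top",(304.2,255),.01), un("top",(270+98.5/3-.5,215+26.5/3-.5),.01),un("top",(270+109.5/3-.5,215+216.5/3-.5),.01))
m=np.load("m9.npy",allow_pickle=True).item()
c=np.array([un("wrist",p,.01,m) for p in [(279,110),(410,109),(410,139),(279,142)]]);print(c.round(4),c.mean(0))
p=[un("wrist",p,h,m) for p,h in [((254,34),.0),((135,44),0)]];print("press base edge +y side",np.round(p,4))
go([.395,-.138,.2],-177)
```

```text
knob [ 0.61977122 -0.27788408  0.132     ] mouth mid [ 0.5551807  -0.27821879  0.024     ]
tag [ 0.45339975 -0.14033496  0.01      ] [ 0.52742095 -0.13744327  0.01      ] [ 0.37993588 -0.14304998  0.01      ]
[[ 0.528  -0.1552  0.01  ]
 [ 0.3794 -0.1626  0.01  ]
 [ 0.3783 -0.128   0.01  ]
 [ 0.528  -0.1204  0.01  ]] [ 0.45341594 -0.1415489   0.01      ]
press base edge +y side [[ 0.5553 -0.2439  0.    ]
 [ 0.6969 -0.245   0.    ]]
shift [ 75.4 137.1   5.3] turn [ 0.    -0.     1.517]
```

```bash
python3 -m crank '[0,0,0.1693,0,0,0,1, 0,0,0.1693,0,0,0,1, 0,0,0.1693,0,0,0,1, 0,0,0.1693,0,0,0,1, 0,0,0.1693,0,0,0,1]' >/dev/null
python3 -m crank '[0,0,0.1693,0,0,0,1, 0,0,0.1693,0,0,0,1, 0,0,0.1693,0,0,0,1, 0,0,0.1693,0,0,0,1, 0,0,0,0,0,0,1]'
python3 - <<'E'
from h import *
go([.3954,-.1435,.1],-177.5)
E
```

```text
clock: 28.15
tool_pos: [0.5326, -0.0607, 0.2049]
orientation: [-180.0, -0.1, -177.1]
force: [0.6, 0.0, -0.4]
opening: 0.0875
gripper_force: 0.0
shift [141.1 -75.7 105.1] turn [-0.    -0.001  0.007]
```

```bash
python3 -m crank '[0,0,0.007,47,-25,20,1, 0,0,0,47,-25,20,1, 0,0,0,47,-25,20,1, 0,0,0,0,0,45,1, 0,0,0,0,0,0,1]'
python3 - <<'E'
from h import *
go([.3954,-.1435,.004],-177.5)
m=eyes.camera_model("top"); i=eyes.snapshot("top"); 
for d in spotter.place_of("top","tag"): print(d["p"],un("top",d["location"],0).round(4))
E
```

```text
clock: 28.78
tool_pos: [0.3928, -0.1429, 0.0987]
orientation: [-180.0, -0.3, -177.5]
force: [0.8, 0.3, 0.9]
opening: 0.0879
gripper_force: 0.0
shift [-3.  -0.7 94.7] turn [-0.    -0.005  0.001]
0.94 [ 0.4487 -0.1378  0.    ]
```

```bash
python3 -m crank '[0,0,0,-2.5,-0.7,50,1, 0,0,0,0,0,35,1, 0,0,0,0,0,5,1, 0,0,0,0,0,0,1, 0,0,0,0,0,0,1]'
python3 - <<'E'
from h import *
go([.3954,-.1435,.003],-177.5)
E
```

```text
clock: 29.5
tool_pos: [0.3991, -0.1433, 0.012]
orientation: [180.0, 0.2, -177.6]
force: [0.8, 0.7, 0.2]
opening: 0.0877
gripper_force: 0.0
shift [ 3.8 -0.   9. ] turn [ 0.     0.003 -0.002]
```

```bash
python3 -m crank '[0,0,0,2,0,4,1, 0,0,0,0,0,4,0.4, 0,0,0,0,0,0,0.25, 0,0,0,0,0,0,0.25, 0,0,0,0,0,0,0.25]'
python3 -m crank '[0,0,0,0,0,0,0.25, 0,0,0,0,0,0,0.25, 0,0,0,0,0,0,0.25, 0,0,0,0,0,0,0.25]'
```

```text
clock: 30.12
tool_pos: [0.3957, -0.1436, 0.0025]
orientation: [-180.0, 0.0, -177.6]
force: [0.1, 1.3, 0.3]
opening: 0.0531
gripper_force: 0.0
clock: 30.62
tool_pos: [0.3957, -0.1436, 0.0025]
orientation: [180.0, 0.0, -177.6]
force: [-0.0, 0.7, 0.2]
opening: 0.0357
gripper_force: 30.0
```

```bash
python3 -m crank '[0,0,0,0,0,-50,0.25, 0,0,0.042,0,-45,0,0.25, 0,0,0,0,-45,0,0.25, 0,0,0,0,-44,0,0.25, 0,0,0,0,0,0,0.25]'
python3 - <<'E'
from h import *
go([.40,-.278,.0175],180)
i=eyes.snapshot("top"); a=i[130:330,250:430]; cv2.imwrite("pics/p1.png",cv2.resize(a,None,fx=3,fy=3,interpolation=cv2.INTER_CUBIC))
E
```

```text
clock: 31.25
tool_pos: [0.3971, -0.2798, 0.0522]
orientation: [-180.0, -0.0, 179.7]
force: [0.3, 0.8, -1.0]
opening: 0.0359
gripper_force: 30.0
shift [-2.9  1.8 34.7] turn [-0.    -0.    -0.004]
```

View pics/p1.png

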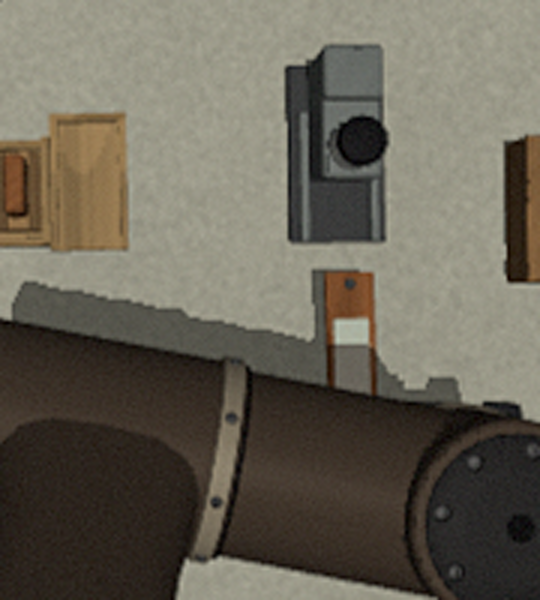

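```bash
python3 - <<'E'
from h import *
print(un("top",(366.3,219.8),.0595),un("top",(250+341/3-.5,209.8),.024))
E
python3 -m crank '[0,0,0,-3,1.8,20,0.25, 0,0,0,0,0,14,0.25, 0,0,0,0,0,0,0.25, 0,0,0,0,0,0,0.25]'
python3 - <<'E'
from h import *
go([.514,-.278,.0175],180)
i=eyes.snapshot("top"); a=i[130:330,250:430]; cv2.imwrite("pics/p2.png",cv2.resize(a,None,fx=3,fy=3,interpolation=cv2.INTER_CUBIC))
E
```

```text
[ 0.53122028 -0.27900783  0.0595    ] [ 0.55587414 -0.27839182  0.024     ]
clock: 31.8
tool_pos: [0.4006, -0.2755, 0.0188]
orientation: [-180.0, 0.0, 180.0]
force: [-0.5, -0.4, -0.3]
opening: 0.0357
gripper_force: 30.0
shift [-113.4   -2.5    1.3] turn [-0.  0. -0.]
```

```bash
python3 -m crank '[0,0,0,0,-2.5,1,0.25, 0,0,0,-30,0,0,0.25, 0,0,0,-30,0,0,0.25, 0,0,0,-20,0,0,0.25, 0,0,0,0,0,0,0.25]'
python3 -m crank '[0,0,0,-15,0,0,0.25, 0,0,0,-15,0,0,0.25, 0,0,0,0,0,0,0.25, 0,0,0,0,0,0,0.25]'
python3 - <<'E'
from h import *
go([.514,-.278,.0150],180)
E
```

```text
clock: 32.48
tool_pos: [0.4818, -0.2785, 0.0176]
orientation: [-180.0, 0.1, 180.0]
force: [-0.5, 0.5, -0.3]
opening: 0.0357
gripper_force: 30.0
clock: 32.98
tool_pos: [0.51, -0.2782, 0.0173]
orientation: [180.0, -0.0, 179.9]
force: [-0.1, 0.3, -0.9]
opening: 0.0354
gripper_force: 30.0
shift [-4.   0.2  2.3] turn [ 0.    -0.001 -0.001]
```

```bash
python3 -m crank '[0,0,0,-4,0,0,0.25, 0,0,0,0,0,2.5,0.25, 0,0,0,0,0,0,0.7, 0,0,0,0,0,0,0.7, 0,0,0,0,0,0,0.7]'
python3 -m crank '[0,0,0,0,0,0,0.7, 0,0,0,0,0,-50,0.7, 0,0,0,0,0,-60,0.7, 0,0,0,0,0,-60,0.5, 0,0,0,0,0,0,0]'
python3 - <<'E'
from h import *
go([.6198,-.278,.15],180)
i=eyes.snapshot("top"); a=i[130:330,250:430]; cv2.imwrite("pics/p3.png",cv2.resize(a,None,fx=3,fy=3,interpolation=cv2.INTER_CUBIC))
i=eyes.snapshot("scene"); a=i[150:230,180:300]; cv2.imwrite("pics/p4.png",cv2.resize(a,None,fx=5,fy=5,interpolation=cv2.INTER_CUBIC))
E
```

```text
clock: 33.6
tool_pos: [0.5144, -0.2784, 0.0151]
orientation: [-180.0, 0.0, 179.9]
force: [-0.7, -0.4, -0.1]
opening: 0.0587
gripper_force: 0.0
clock: 34.22
tool_pos: [0.5173, -0.2793, 0.1909]
orientation: [-179.8, 0.6, 180.0]
force: [0.6, -0.1, -0.3]
opening: 0.0466
gripper_force: 0.0
shift [-102.1    1.5   41.9] turn [-0.003  0.01  -0.   ]
```

View pics/p4.png

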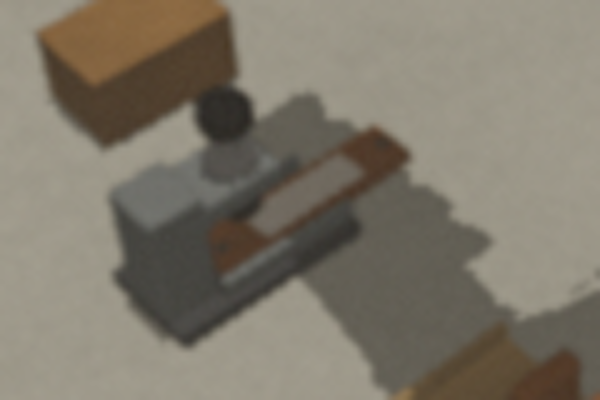

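```bash
python3 -m crank '[0,0,0,-50,0,0,0, 0,0,0,-52,0.5,0,0, 0,0,0,0,0,30,0, 0,0,0,0,0,0,0, 0,0,0,0,0,0,0]'
python3 - <<'E'
from h import *
go([.6198,-.278,.11],180)
E
```

```text
clock: 34.95
tool_pos: [0.6158, -0.2781, 0.1548]
orientation: [-180.0, -0.1, 179.9]
force: [0.4, 0.3, -0.0]
opening: 0.0008
gripper_force: 0.0
shift [-4.1  0.2 44.8] turn [-0.    -0.002 -0.001]
```

```bash
python3 -m crank '[0,0,0,-3,0,20,0, 0,0,0,0,0,10,0, 0,0,0,0,0,6,0, 0,0,0,0,0,5,0, 0,0,0,0,0,0,0]'
python3 -m crank '[0,0,0,0,0,3,0, 0,0,0,0,0,0,0, 0,0,0,0,0,0,0]'
```

```text
clock: 35.58
tool_pos: [0.6199, -0.2781, 0.1151]
orientation: [-180.0, 0.1, 180.0]
force: [-1.6, 2.4, 8.8]
opening: 0.0006
gripper_force: 4.1
clock: 35.95
tool_pos: [0.6199, -0.2781, 0.1127]
orientation: [-180.0, 0.1, 180.0]
force: [-1.1, 2.5, 9.3]
opening: 0.0005
gripper_force: 4.5
```

```bash
python3 -m crank '[0,0,0,0,0,2,0, 0,0,0,0,0,0,0, 0,0,0,0,0,0,0]'
python3 -m crank '[0,0,0,0,0,1.5,0, 0,0,0,0,0,0,0, 0,0,0,0,0,0,0, 0,0,0,0,0,0,0]'
```

```text
clock: 36.33
tool_pos: [0.6199, -0.2781, 0.1108]
orientation: [-180.0, 0.1, 180.0]
force: [-1.5, 1.9, 10.5]
opening: 0.0001
gripper_force: 4.8
clock: 36.83
tool_pos: [0.62, -0.2782, 0.1103]
orientation: [-179.9, 0.1, 180.0]
force: [-3.6, 2.8, 15.0]
opening: 0.0006
gripper_force: 7.4
```

```bash
python3 -m crank '[0,0,0,0,0,1,0, 0,0,0,0,0,0,0, 0,0,0,0,0,0,0, 0,0,0,0,0,0,0]'
python3 -m crank '[0,0,0,0,0,-20,0, 0,0,0,0,0,-45,0, 0,0,0,50,0,-20,0.7, 0,0,0,55,0,0,0.7, 0,0,0,0,0,0,0.7]'
python3 - <<'E'
from h import *
go([.514,-.278,.06],180)
i=eyes.snapshot("scene"); j=eyes.snapshot("top")
for d in spotter.place_of("top","tag"): print(d["p"],un("top",d["location"],0.012).round(4))
a=cv2.resize(i[130:230,180:300],None,fx=4,fy=4,interpolation=cv2.INTER_CUBIC)
b=cv2.resize(j[150:280,330:395],None,fx=4,fy=4,interpolation=cv2.INTER_CUBIC)
c=np.zeros((520,760,3),np.uint8); c[:400,:480]=a; c[:,490:750]=b; cv2.imwrite("pics/p5.png",c)
E
```

```text
clock: 37.33
tool_pos: [0.62, -0.2782, 0.1102]
orientation: [-179.9, 0.2, -180.0]
force: [-5.4, 5.1, 19.3]
opening: 0.0005
gripper_force: 10.1
clock: 37.95
tool_pos: [0.5106, -0.2777, 0.1923]
orientation: [180.0, -0.0, 179.9]
force: [0.0, -0.2, 0.8]
opening: 0.0249
gripper_force: 0.0
shift [ -3.4  -0.4 132.3] turn [ 0.001 -0.    -0.002]
```

View pics/p5.png

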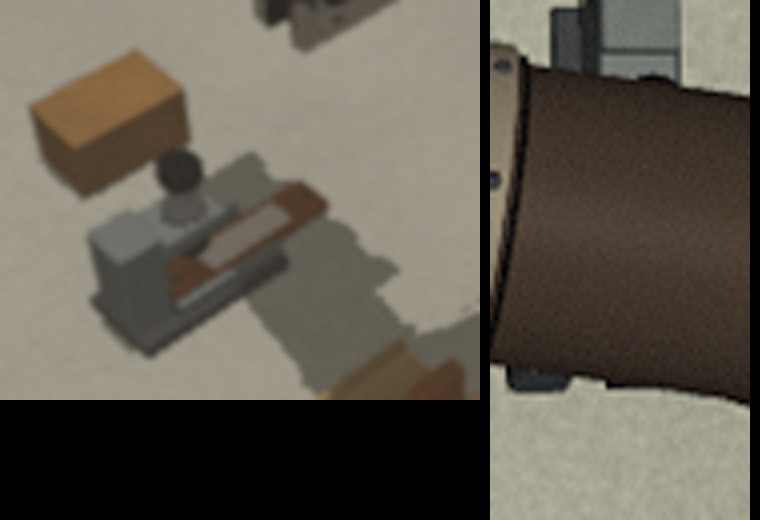

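```bash
python3 - <<'E'
from h import *
for z in (.022,.034):
  print([pr("scene",p).round(1) for p in [(.4967,-.26,z),(.4967,-.296,z),(.6467,-.26,z)]])
E
python3 -m crank '[0,0,0,-3.4,-0.4,50,0.7, 0,0,0,0,0,50,0.7, 0,0,0,0,0,30,0.7, 0,0,0,0,0,0,0.7, 0,0,0,0,0,0,0.7]'
python3 - <<'E'
from h import *
go([.514,-.278,.0146],180)
E
```

```text
[array([262.3, 178.9]), array([255.1, 173.1]), array([225.5, 202.7])]
[array([262.2, 176.2]), array([254.9, 170.5]), array([225.1, 200.1])]
clock: 38.72
tool_pos: [0.5191, -0.2785, 0.0623]
orientation: [-180.0, 0.0, 180.0]
force: [-0.2, -0.3, 0.7]
opening: 0.0614
gripper_force: 0.0
shift [ 5.1  0.6 47.7] turn [-0.001  0.001 -0.   ]
```

```bash
python3 -m crank '[0,0,0,3,0.5,30,0.7, 0,0,0,0,0,16,0.7, 0,0,0,0,0,0,0.7, 0,0,0,0,0,0,0.25, 0,0,0,0,0,0,0.25]'
python3 -m crank '[0,0,0,0,0,0,0.25, 0,0,0,0,0,0,0.25, 0,0,0,0,0,0,0.25, 0,0,0,0,0,0,0.25]'
```

```text
clock: 39.35
tool_pos: [0.5156, -0.2779, 0.0165]
orientation: [-180.0, 0.1, 180.0]
force: [-1.1, -0.1, -0.3]
opening: 0.0467
gripper_force: 0.0
clock: 39.85
tool_pos: [0.5151, -0.2779, 0.0157]
orientation: [-180.0, 0.0, 180.0]
force: [0.7, 0.0, 2.2]
opening: 0.0353
gripper_force: 30.0
```

```bash
python3 -m crank '[0,0,0,0,0,-1.5,0.25, 0,0,0,30,0,0,0.25, 0,0,0,45,0,0,0.25, 0,0,0,45,0,0,0.25, 0,0,0,0,0,-50,0.25]'
python3 -m crank '[0,0,0,0,60,-20,0.25, 0,0,0,0,60,0,0.25, 0,0,0,0,60,0,0.25, 0,0,0,-50,13,0,0.25, 0,0,0,-58,0,0,0.25]'
python3 -m crank '[0,0,0,0,0,0,0.25, 0,0,0,0,0,0,0.25]'
python3 - <<'E'
from h import *
go([.506,-.0838,.0165],180)
E
```

```text
clock: 40.48
tool_pos: [0.3875, -0.2762, 0.064]
orientation: [179.8, -0.6, 179.8]
force: [2.4, -0.2, -0.2]
opening: 0.0355
gripper_force: 30.0
clock: 41.1
tool_pos: [0.504, -0.0833, 0.0875]
orientation: [180.0, 0.1, -179.8]
force: [1.5, 0.8, 0.3]
opening: 0.0353
gripper_force: 30.0
clock: 41.35
tool_pos: [0.502, -0.0856, 0.0859]
orientation: [-180.0, -0.1, 179.9]
force: [0.2, 0.2, -0.9]
opening: 0.0353
gripper_force: 30.0
shift [-4.2  1.8 69.4] turn [-0.    -0.002 -0.001]
```

```bash
python3 -m crank '[0,0,0,-4,1.8,25,0.25, 0,0,0,0,0,17,0.25, 0,0,0,0,0,0,0.25, 0,0,0,0,0,0,0.25]'
python3 - <<'E'
from h import *
go([.506,-.0838,.0165],180)
i=eyes.snapshot("scene")[190:270,230:350]
j=eyes.snapshot("top")[150:260,230:330]
a=cv2.resize(i,None,fx=4,fy=4,interpolation=cv2.INTER_CUBIC); b=cv2.resize(j,None,fx=3,fy=3,interpolation=cv2.INTER_CUBIC)
c=np.zeros((330,790,3),np.uint8); c[:320,:480]=a; c[:,490:790]=b; cv2.imwrite("pics/p6.png",c)
E
```

```text
clock: 41.85
tool_pos: [0.5068, -0.0838, 0.0455]
orientation: [180.0, 0.0, 179.9]
force: [-0.2, 0.5, -0.3]
opening: 0.0355
gripper_force: 30.0
shift [ 0.8  0.  29. ] turn [ 0.     0.001 -0.001]
```

View pics/p6.png

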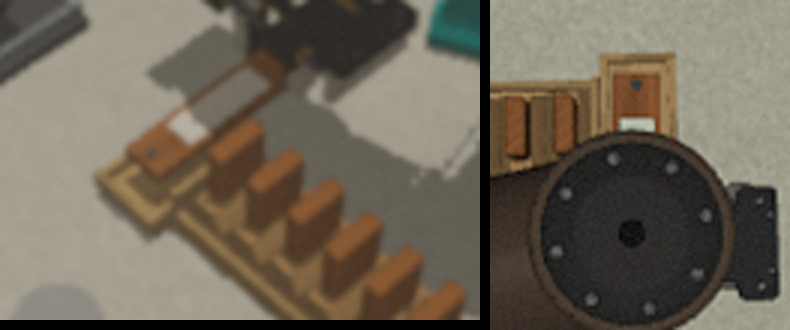

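```bash
python3 -m crank '[0,0,0,0,0,15,0.25, 0,0,0,0,0,9,0.25, 0,0,0,0,0,4,0.25, 0,0,0,0,0,0,0.25, 0,0,0,0,0,0,0.25]'
python3 -m crank '[0,0,0,0,0,0.5,0.25, 0,0,0,0,0,0,0.6, 0,0,0,0,0,0,0.6, 0,0,0,0,0,0,0.6, 0,0,0,0,0,-50,0.6]'
python3 -m crank '[0,0,0,0,0,-60,0.6, 0,0,0,0,0,-60,0.6, 0,0,0,50,-35,0,0.6, 0,0,0,50,-35,0,0.6, 0,0,0,0,-60,0,0.6]'
python3 -m crank '[0,0,0,0,-60,0,0.6, 0,0,0,0,-60,0,0.6, 0,0,0,0,-60,0,0.6, 0,0,0,0,0,0,0.6]'
python3 - <<'E'
from h import *
j=eyes.snapshot("top"); i=eyes.snapshot("scene"); cv2.imwrite("pics/topf.png",j); cv2.imwrite("pics/scenef.png",i)
a=cv2.resize(j[160:260,100:300],None,fx=4,fy=4,interpolation=cv2.INTER_CUBIC)
b=cv2.resize(i[200:340,230:430],None,fx=4,fy=4,interpolation=cv2.INTER_CUBIC)[:, :]
c=np.vstack([cv2.resize(a,(600,300)),cv2.resize(b,(600,300*140//100))[:300]]); cv2.imwrite("pics/f.png",np.vstack([a,b])[:0] if 0 else np.vstack([cv2.resize(a,(500,250)),cv2.resize(b,(500,350))]))
E
```

```text
clock: 42.58
tool_pos: [0.5071, -0.0836, 0.0168]
orientation: [-180.0, 0.0, 180.0]
force: [-0.4, 0.3, -0.6]
opening: 0.0356
gripper_force: 30.0
clock: 43.2
tool_pos: [0.5043, -0.084, 0.0638]
orientation: [-179.9, -0.4, 179.9]
force: [1.0, 0.5, 0.1]
opening: 0.0525
gripper_force: 0.0
clock: 43.82
tool_pos: [0.4039, -0.2134, 0.1873]
orientation: [180.0, 0.1, -179.9]
force: [2.3, 0.2, 0.6]
opening: 0.0526
gripper_force: 0.0
clock: 44.32
tool_pos: [0.4058, -0.3969, 0.1852]
orientation: [180.0, -0.1, 179.7]
force: [-1.1, 0.2, -0.5]
opening: 0.0525
gripper_force: 0.0
```

View pics/f.png

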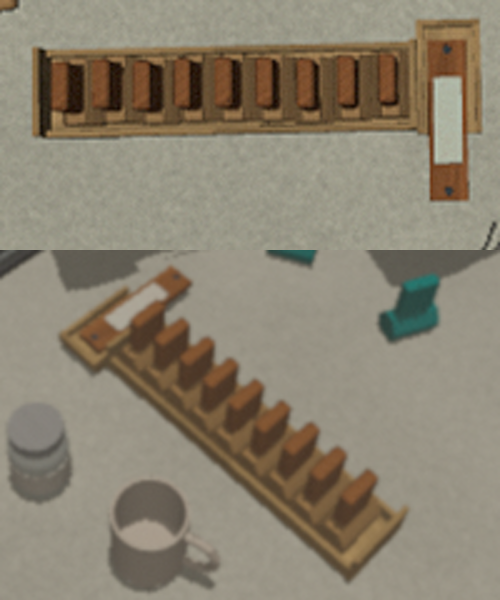

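```bash
python3 -c "
from plant import ctrl; print(ctrl.close_job())"
```

```text
the job is handed in; nothing more can be done
None
```

I handed the job in after about 44 s of robot time: in the last pictures all four loose stamps stand upright in the row of nine, and the tag, dated with the plunger at its stop, lies flat in the channel. The jar, mug, carton and turquoise look-alikes were left alone; the hand-in returned no verdict.

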